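# Pry open the slide storage case

### The job

The lid of the grey microscope slide case sits tight and has no handle: take the spatula from its rest, put its blade into the notch at the middle of the case's front and lever the lid up, then keep swinging it back with the blade until it stands upright (at least 75 degrees open; it stays where it is left). The robot itself must not touch the case, only the spatula may. Then lay the spatula back in its rest, handle down in both supports, and leave the bottles and the cuvette block alone.

Things in the scene. Friction and masses are not known exactly. Their poses are not given: they have to be found in the camera images.
- case: Grey painted slide case fixed to the bench, 120 mm deep (its x), 150 mm wide (y), 70 mm high with the lid shut, walls 5 mm. Origin: centre of its underside. Its -x face is the front, roughly towards the robot; +x points to the hinge side, z up. The lid is flush with the walls on all sides. Inside, a row of standing glass slides reaches 34 mm above the underside.
- case_notch (a point): Centre of the pry notch in the case's front face, 55 mm above the bench: an opening through the 5 mm front wall, 60 mm wide and 14 mm high (48 to 62 mm above the bench), bounded above by the underside of the shut lid.
- case_hinge (a point): Middle of the lid's hinge axis (parallel to the case's y axis), at the top of the back wall, 62 mm above the bench and level with the shut lid's underside.
- case_lid_edge (a point): Middle of the lower edge of the lid's free front side, on the lid, 120 mm from the hinge axis; it moves with the lid. The lid is a flat plate 120 x 150 x 8 mm.
- case_lid (a joint): Opening angle of the lid in rad: 0 shut, 1.57 upright, stop at 1.75. The stiff hinge holds the lid wherever it is left (about 2 N at the front edge lifts it).
- spatula: Spatula of 201 mm, 90 g: black straight handle 130 x 16 wide x 20 high mm (its x, y, z) and a flat steel blade 3 mm thick, 24 mm wide with a rounded end, in the plane of the handle's mid-height. Origin: centre of the handle; +x points to the blade tip, z up as it lies in the rest. The broad blade begins 80 mm from the origin, a 12 mm wide shank lies between.
- spatula_tip (a point): Tip of the blade, 136 mm from the spatula's origin along its +x, at mid-thickness.
- rest: Instrument rest fixed to the bench: dark base plate 110 x 64 x 8 mm, two aluminium supports 10 mm thick and 54 wide at x = -35 and +35 mm, each with an open-topped slot along x, 28 mm wide, slot floor 35 and posts 54 mm above the bench. Origin: centre of its underside. The handle lies along its x, handle centre 45 mm above the origin; fingers fit beside it between the supports.
- amber_bottle: Bystander: upright amber reagent bottle, 42 mm across, 92 mm high. Origin: centre of its underside.
- white_bottle: Bystander: upright white reagent bottle, 34 mm across, 78 mm high. Origin: centre of its underside.
- cuvette_block: Bystander: white five-place cuvette rack 40 x 126 x 68 mm. Origin: centre of its underside.

How it is judged:
By the outcome, as a careful person would: the job done as asked, in the order asked, and still so for the second after the job is handed in, with the robot touching nothing.
It also fails if it takes over 54 s, if anything falls off the work surface, if the arm or the gripper's body presses on something with over 40 N, if the wrist force passes 120 N, or if a joint passes its speed limit or range.

### The arm

A 6-joint arm with a two-finger parallel gripper is mounted at the origin on a cart in front of the work surface, level with it; the furniture and walls round the work are solid. World frame = base frame: x ahead of the robot, y to its left, z up, the work surface at z = 0. Lengths are in m, angles in rad, forces in N, time in s.
With the tool pointing down it reaches from about 0.325 to 0.775 m from the base axis. Payload 5.5 kg.
Tool frame: the origin (TCP) lies at the very end of the fingers, on their centre line; the grasp point (between the pads) lies 19 mm behind it (manip.grip_point_offset is the distance from the TCP to the grasp point, in m); z points along the fingers, y is the line along which they close (so a half turn about z gives the same grasp; the last joint's range is limited). The gripper opens to 88 mm and grips with 3 to 60 N. Pads are 20 mm wide; open, the fingers measure 115 mm over their backs; the gripper's body (75 mm by 178 mm) begins 61 mm behind the grasp point.
Start: joints at [1.273, 0.091, 1.231, -0, 1.82, -0.057], TCP at [0.143, 0.583, 0.223] pointing down, gripper open.
Joint ranges: [-2.87, 2.87], [-0.86, 2.18], [0.17, 2.46], [-1.51, 4.65], [0.06, 2.69], [-2.65, 2.65]. Speed limits (rad/s): [2.57, 2.57, 3.01, 3.14, 3.14, 3.14].

### API

Orientations are given as [roll, pitch, yaw] about the fixed x, y, z axes, in that order (R = Rz(yaw) Ry(pitch) Rx(roll)).
In Python, from plant import get_state, optics, order, manip gives the robot as it stands. The module is installed in compiled form; this text tells all that it offers.
- The arm moves only by the tool move_arm, never from a script. Its argument "series" is a list of rows, each a list of 3 entries, a list of its own where there are three numbers: the shift along the tool's x, y, z in mm, then the turn, a rotation vector about the tool's x, y, z in rad, then the closure, from 0 (fully open) to 1 (shut). A call has 1 to 12 rows; each row is the pose to reach, as a shift and turn from the pose commanded when the call began, along the tool's axes at that moment; what a row does not reach only later rows make up. A row lasts 1/10 s, in which the tool goes at most 50 mm and 8.59 degrees, less where a joint would pass 70% of its speed; a pose out of reach is approached as far as the arm can. A call with a gripper value outside its range is refused whole. The fingers move at their own pace and stop on an object; "squeeze" is the grip in N (left out, the last holds). Time passes only in rows, so rows that repeat a pose let the fingers close. It gives the time, the measured TCP pose, the force, the opening and the grip force at its end, in the units of the state.
- get_state(): the state, without advancing time (a new reading comes with each control period).
- optics.capture(name): name is "scene" or "side" or "wrist"; returns the picture (400x640x3 uint8, red, green, blue); there is no depth.
- optics.camera_params(name): a dict with "fov_y" (degrees; the focal length in pixels is half the picture's height over the tangent of half this angle, whatever the lens; pixels are square), "cx", "cy" (the principal point, pixels), "k1" (the pictures are not rectified: a ray, as slopes to the right and down, at radius r is drawn at 1 + k1 r^2 times it, then the intrinsics apply), "world_to_cam" (4x4, takes a point from world to camera coordinates). Camera axes: x right, y up, looking along -z (the intrinsics and any distortion apply to the point x, -y, -z); pixel columns grow to the right and rows downward; lengths in m; the calibration is good to about 2 mm. A picture is of the moment at which its call begins: read the wrist's pose just before it. camera_params takes no time and is no camera call; for the wrist camera it gives the pose at the moment of the call.
- order.job_done(): hands the job in; it is judged then, once.
The state is a dict: "t": time; "joint_pos": joint angles; "joint_vel": joint speeds; "effort": joint torques, N m; "tool_pos": TCP position; "eef_rot": TCP orientation; "contact_force": force on the tool from outside, world axes, zero at the start; "torque": the same for the moment, N m; "width": finger opening in m; "finger_force": force on a finger pad.
Only numpy, scipy, OpenCV 4.12 (cv2) and the standard library are available. Lean on these libraries where they do the work, as an engineer would, in place of code of your own. Each camera call takes 0.05 s, during which the arm holds its last target. There are 200 camera calls.

## Working session

There is one attempt and no reset: what is moved stays moved. The work goes in short steps, Python scripts to look and compute and a tool call to move; the robot and the scene stay as the last step left them, time stands still between calls to the robot, and variables do not carry over. Pictures are saved under pics/ and viewed, at most 10 in all, crops included, and the job is handed in when it is done.

Besides the shell and the picture viewer there is one more tool, called after "Call:" as a command line: name --argument value ..., lists and objects as JSON in quotes. move_arm: Moves the arm, as the interface text tells. Its arguments: {"type":"object","properties":{"series":{"type":"array"},"squeeze":{"type":"number"}},"required":["series"]}

```bash
ls; mkdir -p pics; python3 - <<'E'
from plant import get_state, optics, order, manip
import cv2
print(get_state()); print(manip.grip_point_offset)
for n in ("scene","side"):
    p=optics.camera_params(n); print(n,p)
    cv2.imwrite(f"pics/{n}0.png",optics.capture(n)[:,:,::-1])
cv2.imwrite("pics/wrist0.png",optics.capture("wrist")[:,:,::-1])
E
```

```text
pics
{'t': 0.0, 'joint_pos': array([ 1.27327762e+00,  9.18541878e-02,  1.23185101e+00, -2.97433505e-05,
        1.81976902e+00, -5.67299183e-02]), 'joint_vel': array([-0.00087175, -0.00054517,  0.00177551, -0.00162456,  0.00013834,
       -0.00018746]), 'effort': array([ 5.53533641e-05, -4.46449220e+01, -4.06443179e+01,  6.97284169e-02,
        2.94166803e-02, -1.46218495e-04]), 'tool_pos': array([0.14302824, 0.58241573, 0.22152935]), 'eef_rot': array([-3.13971248e+00, -7.78898890e-05,  2.90079649e+00]), 'contact_force': array([ 0.59647416,  0.17574594, -0.25821059]), 'torque': array([ 0.03639842, -0.0135566 ,  0.01330147]), 'finger_force': 0.0, 'width': 0.08786271458706915}
0.0187
scene {'fov_y': 56.758864626282566, 'cx': 320.4274825585667, 'cy': 199.9769019382305, 'k1': -0.03352248261919061, 'world_to_cam': array([[-0.65247811, -0.75780688, -0.00102032,  0.50756347],
       [ 0.60856635, -0.52478212,  0.59518965, -0.2493987 ],
       [-0.45157427,  0.38772729,  0.80358462, -0.74836776],
       [ 0.        ,  0.        ,  0.        ,  1.        ]])}
side {'fov_y': 51.849839556783685, 'cx': 322.76604835334405, 'cy': 203.02156648924606, 'k1': -0.05278896653646375, 'world_to_cam': array([[ 0.90114536, -0.43303359,  0.02046839, -0.36660354],
       [ 0.1804746 ,  0.41766029,  0.89049919, -0.24369538],
       [-0.39416489, -0.79877519,  0.45452419, -0.58199098],
       [ 0.        ,  0.        ,  0.        ,  1.        ]])}
```

View pics/scene0.png

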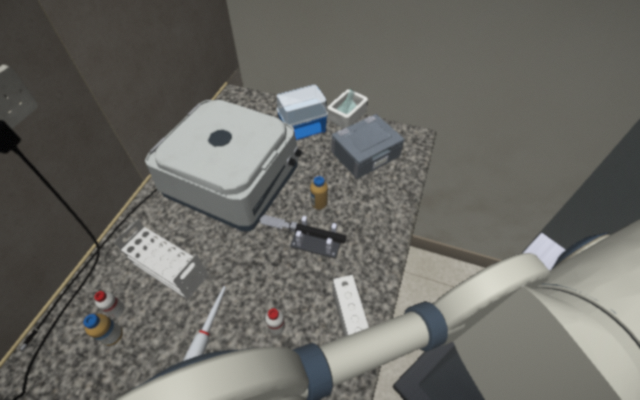

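View pics/side0.png

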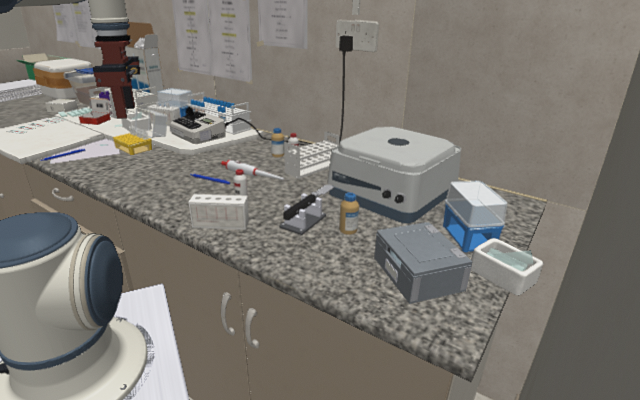

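Scene view: rest with the spatula near (318,236), case near (367,145), amber bottle (319,192), cuvette block along (350,305), white bottle (274,317). Side view: rest (303,213), case (422,260) with its notch at about (390,265), amber bottle (349,213), block (218,210), white bottle (240,182). I'll enlarge both.

```bash
cat > h.py <<'E'
import numpy as np, cv2
from plant import get_state, optics
def K(p):
    f=200/np.tan(np.radians(p["fov_y"])/2)
    return np.array([[f,0,p["cx"]],[0,f,p["cy"]],[0,0,1.]]), np.array([p["k1"],0,0,0,0.])
def ray(p,uv):
    k,d=K(p); s=cv2.undistortPoints(np.array([[uv]],float),k,d)[0,0]
    M=p["world_to_cam"]; R=M[:3,:3]; v=R.T@np.array([s[0],-s[1],-1]); return -R.T@M[:3,3], v/np.linalg.norm(v)
def plane(p,uv,z):
    c,v=ray(p,uv); return c+v*(z-c[2])/v[2]
def tri(obs):
    A=np.zeros((3,3));b=np.zeros(3);L=[]
    for p,uv in obs:
        c,v=ray(p,uv);P=np.eye(3)-np.outer(v,v);A+=P;b+=P@c;L.append((c,P))
    x=np.linalg.solve(A,b); return x,max(np.linalg.norm(P@(x-c)) for c,P in L)
def proj(p,X):
    k,d=K(p);M=p["world_to_cam"];q=M[:3,:3]@X+M[:3,3];q=q*[1,-1,-1]
    return cv2.projectPoints(q[None],np.zeros(3),np.zeros(3),k,d)[0].ravel()
def crop(img,x0,y0,x1,y1,s):
    return cv2.resize(img[y0:y1,x0:x1],None,fx=s,fy=s,interpolation=cv2.INTER_CUBIC)
E
python3 - <<'E'
from h import *
a=cv2.imread("pics/scene0.png");b=cv2.imread("pics/side0.png")
A=crop(a,250,100,450,250,4);B=crop(b,270,170,490,310,3.6)
cv2.imwrite("pics/a.png",A);cv2.imwrite("pics/b.png",B)
p=optics.camera_params("scene");q=optics.camera_params("side")
for n,pp,uv in [("rest",p,(318,240)),("case",p,(367,145)),("amber",p,(319,205)),("white",p,(274,325)),("cuv",p,(345,305)),("rest",q,(303,220)),("case",q,(422,260)),("amber",q,(349,232)),("white",q,(240,192))]: print(n,plane(pp,uv,0.03).round(3))
E
```

```text
rest [0.469 0.273 0.03 ]
case [ 0.608 -0.021  0.03 ]
amber [0.541 0.209 0.03 ]
white [0.38  0.462 0.03 ]
cuv [0.319 0.33  0.03 ]
rest [0.465 0.226 0.03 ]
case [ 0.615 -0.013  0.03 ]
amber [0.535 0.138 0.03 ]
white [0.374 0.426 0.03 ]
```

View pics/a.png

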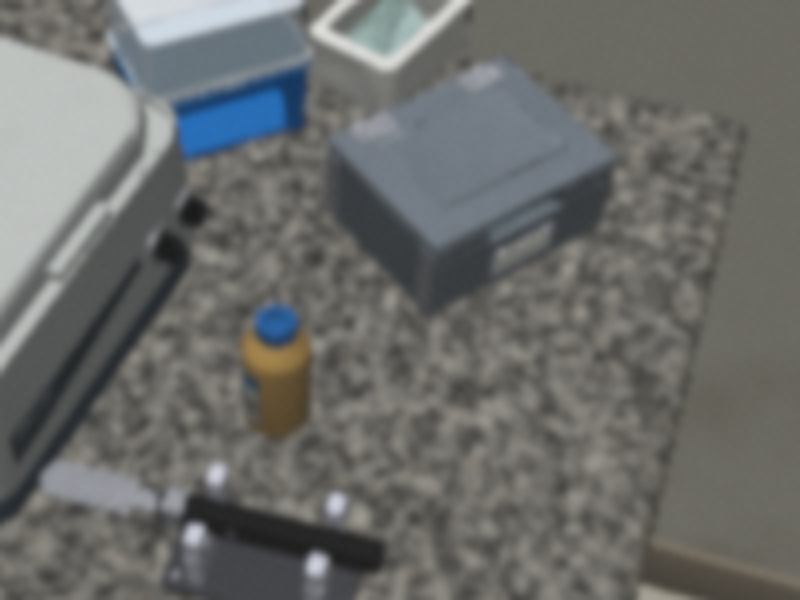

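View pics/b.png

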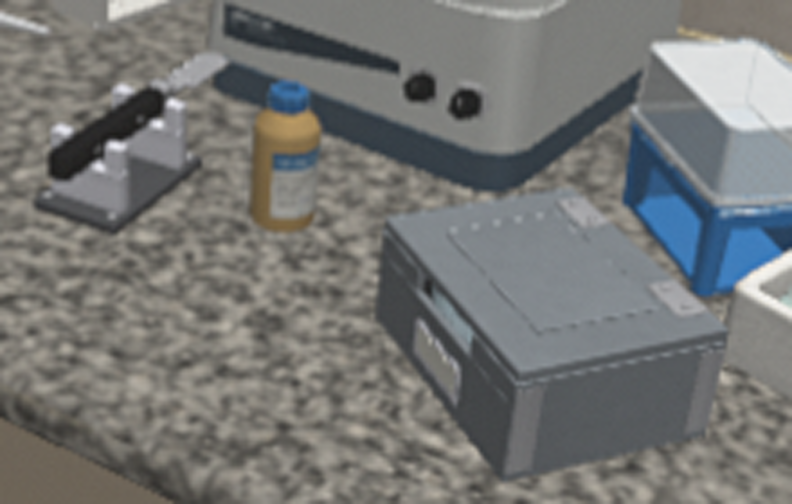

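Crop a: case lid corners at (330,140), (500,60), (613,158), (432,245), notch and label on the lower right face; handle (190,505)-(382,550), blade tip (45,480). Crop b: lid corners (388,220), (575,190), (724,345), (518,378), notch about (450,315), spatula tip (222,60), handle end (55,160).

```bash
python3 - <<'E'
from h import *
p=optics.camera_params("scene");q=optics.camera_params("side")
a=lambda u,v:(250+(u+.5)/4-.5,100+(v+.5)/4-.5); b=lambda u,v:(270+(u+.5)/3.6-.5,170+(v+.5)/3.6-.5)
for n,x,y in [("FL",(432,245),(388,220)),("FR",(613,158),(518,378)),("BL",(330,140),(575,190)),("BR",(500,60),(724,345)),
 ("tip",(42,480),(224,58)),("hfront_top",(192,500),(160,93)),("hend",(380,545),(56,155)),("amb cap",(277,316),(289,90)),("notch",(520,225),(448,310)),
 ("post1",(217,470),(122,90)),("post2",(195,530),(175,105)),("post3",(337,500),(62,130)),("post4",(317,563),(117,148))]:
    X,r=tri([(p,a(*x)),(q,b(*y))]); print(n,X.round(4),round(r,4))
for n,pp in (("s",p),("q",q)): print(n,-pp["world_to_cam"][:3,:3].T@pp["world_to_cam"][:3,3])
for n,pp in (("w",optics.camera_params("wrist")),): print(n,pp["fov_y"],-pp["world_to_cam"][:3,:3].T@pp["world_to_cam"][:3,3],pp["world_to_cam"])
print(tri([(p,(274,311)),(q,(240,172))]), plane(p,(345,280),.068),plane(p,(355,330),.068), plane(q,(192,225),0),plane(q,(244,228),0))
E
```

```text
FL [0.5591 0.0657 0.0676] 0.0008
FR [ 0.5391 -0.0807  0.065 ] 0.0003
BL [0.6743 0.0491 0.067 ] 0.002
BR [ 0.6567 -0.0967  0.0607] 0.0018
tip [0.5944 0.3425 0.0413] 0.0026
hfront_top [0.5204 0.2899 0.0519] 0.0014
hend [0.4261 0.2324 0.055 ] 0.0012
amb cap [0.5631 0.1892 0.0921] 0.0006
notch [ 0.5496 -0.0041  0.0505] 0.0034
post1 [0.5003 0.2786 0.0717] 0.0126
post2 [0.5235 0.2921 0.0354] 0.0114
post3 [0.4437 0.241  0.071 ] 0.0122
post4 [0.4633 0.2535 0.0341] 0.012
s [0.14500609 0.54391772 0.75033422]
q [ 0.14494349 -0.52184972  0.4890433 ]
w 63.38873995573124 [0.06848096 0.60215188 0.38394516] [[ 0.24028584  0.97070067 -0.00171224 -0.60030683]
 [-0.93148841  0.23008229 -0.28176494  0.03342703]
 [-0.27311546  0.06929906  0.95948194 -0.39141379]
 [ 0.          0.          0.          1.        ]]
(array([0.38544753, 0.45152029, 0.07417346]), np.float64(0.0007345743385365762)) [0.34726348 0.30649244 0.068     ] [0.26325797 0.35969565 0.068     ] [0.23763781 0.35719524 0.        ] [0.34556202 0.29518738 0.        ]
```

```bash
cat >> h.py <<'E'
from scipy.spatial.transform import Rotation as Ro
def rel(pos,rpy):
    s=get_state(); R=Ro.from_euler("xyz",s["eef_rot"]); T=Ro.from_euler("xyz",rpy)
    print("t",round(s["t"],2),"at",s["tool_pos"].round(4),s["eef_rot"].round(4),"F",s["contact_force"].round(1),"w",round(s["width"],4),s["finger_force"])
    print("shift mm",(R.inv().apply(np.array(pos)-s["tool_pos"])*1000).round(1),"turn",(R.inv()*T).as_rotvec().round(3))
E
python3 -c "
from h import *
rel([.4905,.2746,.15],[np.pi,0,.579+np.pi])"
```

```text
t 0.15 at [0.143  0.5825 0.2218] [-3.1401e+00 -1.0000e-04  2.9008e+00] F [ 0.7 -0.4 -0.1] w 0.0881 0.0
shift mm [-410.9 -216.    72.1] turn [-0.001 -0.001 -0.82 ]
```

Call:
move_arm --series '[[[-411, -216, 72], [0, 0, -0.82], 0], [[-411, -216, 72], [0, 0, -0.82], 0], [[-411, -216, 72], [0, 0, -0.82], 0], [[-411, -216, 72], [0, 0, -0.82], 0], [[-411, -216, 72], [0, 0, -0.82], 0], [[-411, -216, 72], [0, 0, -0.82], 0], [[-411, -216, 72], [0, 0, -0.82], 0], [[-411, -216, 72], [0, 0, -0.82], 0], [[-411, -216, 72], [0, 0, -0.82], 0], [[-411, -216, 72], [0, 0, -0.82], 0], [[-411, -216, 72], [0, 0, -0.82], 0], [[-411, -216, 72], [0, 0, -0.82], 0]]'

```text
t: 1.35
tool_pos: [0.4908, 0.2743, 0.15]
eef_rot: [3.141, -0.001, -2.564]
contact_force: [0.4, 0.7, 0.9]
width: 0.0878
finger_force: 0.0
```

```bash
python3 - <<'E'
from h import *
import pickle
rel([.4905,.2746,.15],[np.pi,0,.579+np.pi])
p=optics.camera_params("wrist"); im=optics.capture("wrist")[:,:,::-1]; cv2.imwrite("pics/w1.png",im); pickle.dump(p,open("w1.pkl","wb"))
for X in ([.4805,.268,.055],[.5944,.3425,.0413],[.426,.2324,.055],[.549,-.0075,.062]): print(proj(p,np.array(X)).round(0))
E
```

```text
t 1.35 at [0.4908 0.2743 0.15  ] [ 3.1409e+00 -1.4000e-03 -2.5643e+00] F [0.4 0.7 0.9] w 0.0878 0.0
shift mm [ 0.1  0.4 -0. ] turn [ 0.001 -0.001 -0.002]
[312. 187.]
[313. 319.]
[312. 105.]
[-55.  67.]
```

View pics/w1.png

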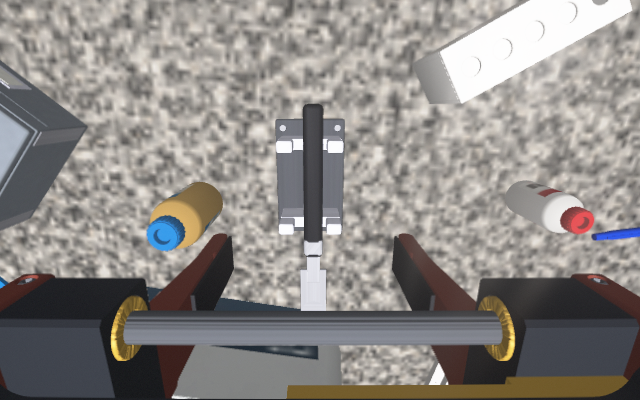

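The wrist picture shows the handle vertical along column 313, rows 104–241, in the rest centred at (310,177), between open fingers, as predicted; amber bottle left (165,230), white bottle right (575,220).

```bash
python3 - <<'E'
from h import *
import pickle
p=pickle.load(open("w1.pkl","rb")); g=cv2.cvtColor(cv2.imread("pics/w1.png"),cv2.COLOR_BGR2GRAY)
m=np.zeros_like(g); m[95:250,296:330]=(g[95:250,296:330]<75)
n,l,st,c=cv2.connectedComponentsWithStats(cv2.morphologyEx(m,cv2.MORPH_OPEN,np.ones((5,5))))
i=1+st[1:,4].argmax(); print(st[i])
ys=np.arange(112,236,6); mid=[]
for y in ys:
    x=np.where(l[y]==i)[0]; mid.append((x.mean(),y))
P=np.array([plane(p,u,.053) for u in mid]); f=np.polyfit(P[:,0],P[:,1],1); print("yaw",np.arctan(f[0]),"resid",np.std(P[:,1]-np.polyval(f,P[:,0])))
e0=plane(p,(313,st[i][1]),.055);e1=plane(p,(313,st[i][1]+st[i][3]),.045); print(e0,e1,np.linalg.norm((e1-e0)[:2]),(e0+e1)/2)
q=optics.camera_params("side"); s=optics.camera_params("scene")
print(tri([(p,(313,st[i][1])),(s,(250+380/4,100+545/4)),(q,(270+56/3.6,170+155/3.6))]))
print("case corner FL",plane(p,(86,127),.07))
E
```

```text
[ 303  104   20  137 2098]
yaw 0.523372191835349 resid 0.0011884187945494678
[0.42520344 0.23289248 0.055     ] [0.52346238 0.29672807 0.045     ] 0.1171742394456315 [0.47433291 0.26481027 0.05      ]
(array([0.42574903, 0.23225344, 0.0540651 ]), np.float64(0.0008886679760766867))
case corner FL [0.5293958 0.1015274 0.07     ]
```

```bash
python3 - <<'E'
from h import *
import pickle
p=pickle.load(open("w1.pkl","rb"))
print(plane(p,(86,127),0),plane(p,(37,147),.07),proj(p,np.array([.559,.0657,.07])),proj(p,np.array([.559,.0657,0])))
rel([.4905,.2746,.027],[np.pi,0,.576+np.pi])
E
```

```text
[5.59075624e-01 6.34576343e-02 5.55111512e-17] [0.56335503 0.07583218 0.07      ] [ 26.02490349 134.61959887] [ 88.23566671 128.23853868]
t 1.4 at [0.4903 0.2751 0.1505] [ 3.1409e+00 -6.0000e-04 -2.5627e+00] F [ 0.  -0.1  0.7] w 0.0876 0.0
shift mm [ 1.000e-01 -6.000e-01  1.235e+02] turn [ 0.001 -0.001  0.003]
```

Call:
move_arm --series '[[[0, 0, 40], [0, 0, 0], 0.2], [[0, 0, 80], [0, 0, 0], 0.2], [[0, 0, 110], [0, 0, 0], 0.2], [[0, 0, 124], [0, 0, 0], 0.2], [[0, 0, 124], [0, 0, 0], 0.4], [[0, 0, 124], [0, 0, 0], 1], [[0, 0, 124], [0, 0, 0], 1], [[0, 0, 124], [0, 0, 0], 1], [[0, 0, 124], [0, 0, 0], 1], [[0, 0, 124], [0, 0, 0], 1], [[0, 0, 124], [0, 0, 0], 1]]' --squeeze 60

```text
t: 2.5
tool_pos: [0.4908, 0.2749, 0.0268]
eef_rot: [-3.142, 0.0, -2.563]
contact_force: [-0.2, -0.1, 0.8]
width: 0.0176
finger_force: 0.0
```

Call:
move_arm --series '[[[0, 0, 0], [0, 0, 0], 1], [[0, 0, 0], [0, 0, 0], 1], [[0, 0, 0], [0, 0, 0], 1], [[0, 0, 0], [0, 0, 0], 1], [[0, 0, -15], [0, 0, 0], 1], [[0, 0, -40], [0, 0, 0], 1], [[0, 0, -70], [0, 0, 0], 1], [[0, 0, -100], [0, 0, 0], 1], [[0, 0, -115], [0, 0, 0], 1]]'

```text
t: 3.4
tool_pos: [0.4916, 0.2754, 0.1457]
eef_rot: [-3.141, 0.005, -2.562]
contact_force: [0.3, -0.1, -0.8]
width: 0.0157
finger_force: 60.0
```

```bash
python3 - <<'E'
from h import *
c=np.array([.607,-.0155]); y=-.137; d=np.array([np.cos(y),np.sin(y)])
f=c-d*.06; print("notch",f)
g=f-d*(.03+.124); rel([*g,.142],[np.pi,0,y+np.pi])   # tip 30 mm before face
p=optics.camera_params("scene");q=optics.camera_params("side")
for n,pp in(("scene",p),("side",q)): cv2.imwrite(f"pics/{n}2.png",optics.capture(n)[:,:,::-1])
a=cv2.imread("pics/scene2.png");b=cv2.imread("pics/side2.png")
cv2.imwrite("pics/c2.png",np.hstack([crop(a,250,140,400,290,2.6),crop(b,250,130,400,280,2.6)]))
E
```

```text
notch [ 0.54756219 -0.00730569]
t 3.4 at [0.4916 0.2754 0.1457] [-3.141   0.0047 -2.5623] F [ 0.3 -0.1 -0.8] w 0.0157 59.999640583992004
shift mm [ 224.1 -166.1    2.8] turn [0.001 0.005 0.716]
```

View pics/c2.png

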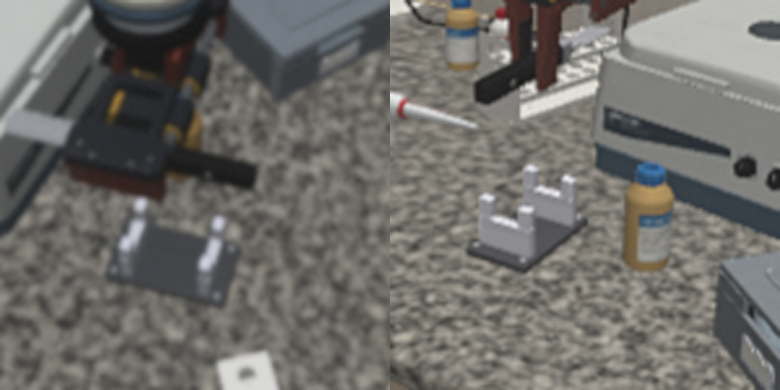

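The crops show the spatula held level in the fingers (handle at (160,155) left, (520,75) right), the rest empty and undisturbed.

Call:
move_arm --series '[[[30, -22, 2], [0, 0, 0.09], 1], [[60, -44, 2], [0, 0, 0.18], 1], [[90, -66, 2], [0, 0, 0.28], 1], [[120, -88, 2], [0, 0, 0.38], 1], [[150, -111, 3], [0, 0, 0.48], 1], [[180, -133, 3], [0, 0, 0.58], 1], [[205, -152, 3], [0, 0, 0.67], 1], [[224, -166, 3], [0, 0, 0.716], 1], [[224, -166, 3], [0, 0, 0.716], 1], [[224, -166, 3], [0, 0, 0.716], 1]]'

```text
t: 4.5
tool_pos: [0.3938, 0.0135, 0.1374]
eef_rot: [3.141, -0.002, 3.004]
contact_force: [0.2, -0.4, -0.1]
width: 0.0155
finger_force: 60.0
```

```bash
python3 - <<'E'
from h import *
import pickle
f=np.array([.5476,-.0073]);d=np.array([np.cos(-.137),np.sin(-.137)])
g=f-d*(.03+.124); rel([*g,.0365],[np.pi,0,-.137+np.pi])
p=optics.camera_params("wrist"); im=optics.capture("wrist")[:,:,::-1]; cv2.imwrite("pics/w3.png",im); pickle.dump(p,open("w3.pkl","wb"))
E
```

```text
t 4.5 at [0.3938 0.0135 0.1374] [ 3.1411e+00 -1.6000e-03  3.0045e+00] F [ 0.2 -0.4 -0.1] w 0.0155 59.99977469444275
shift mm [ -1.4   0.3 100.9] turn [ 0.    -0.002 -0.   ]
```

View pics/w3.png

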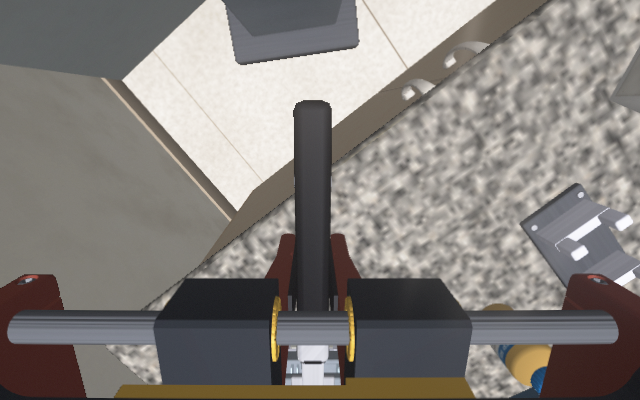

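The wrist view shows the handle straight along column 313, rows 100–300; the case is hidden behind the gripper, so I'll check alignment from the side camera after descending.

Call:
move_arm --series '[[[0, 0, 30], [0, 0, 0], 1], [[-1, 0, 60], [0, 0, 0], 1], [[-1, 0, 85], [0, 0, 0], 1], [[-1, 0, 100], [0, 0, 0], 1], [[-1, 0, 101], [0, 0, 0], 1], [[-1, 0, 101], [0, 0, 0], 1], [[-1, 0, 101], [0, 0, 0], 1]]'

```text
t: 5.25
tool_pos: [0.3961, 0.0135, 0.0392]
eef_rot: [3.141, 0.002, 3.005]
contact_force: [-0.6, -0.3, -1.0]
width: 0.0157
finger_force: 60.0
```

```bash
python3 - <<'E'
from h import *
f=np.array([.5476,-.0073]);d=np.array([np.cos(-.137),np.sin(-.137)])
g=f-d*(.03+.124); rel([*g,.0365],[np.pi,0,-.137+np.pi])
p=optics.camera_params("scene");q=optics.camera_params("side")
for n,pp in(("scene",p),("side",q)):
    cv2.imwrite(f"pics/{n}4.png",optics.capture(n)[:,:,::-1])
    print(n,proj(pp,np.array([*(f-d*.03),.055])),proj(pp,np.array([*f,.055])))
a=cv2.imread("pics/scene4.png");b=cv2.imread("pics/side4.png")
cv2.imwrite("pics/c4.png",np.hstack([crop(a,310,95,430,215,3.3),crop(b,330,200,450,320,3.3)]))
E
```

```text
t 5.25 at [0.3961 0.0135 0.0392] [3.1413e+00 2.3000e-03 3.0054e+00] F [-0.6 -0.3 -1. ] w 0.0157 59.99971389770508
shift mm [1.1 0.1 2.7] turn [0.    0.002 0.001]
scene [388.12944835 160.54995769] [380.76082308 153.32770325]
side [378.30397113 258.5572934 ] [392.94591865 255.9647117 ]
```

View pics/c4.png

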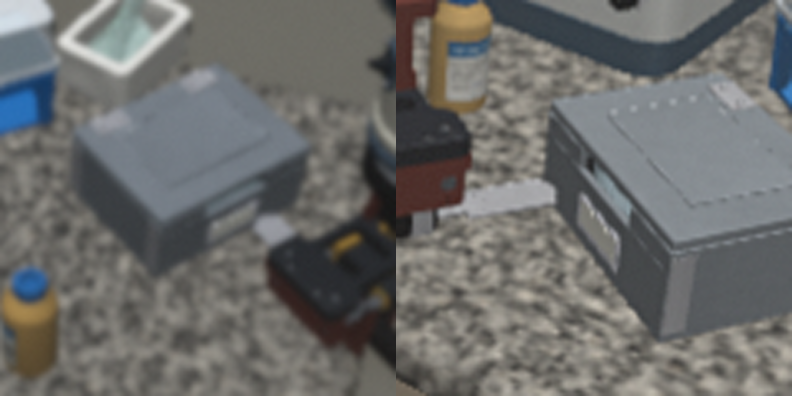

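Side crop shows the blade tip at (553,190), level with the notch (585,152)–(632,220), within about 1 px of the prediction. Lower 2.5 mm and insert.

Call:
move_arm --series '[[[0, 0, 2.5], [0, 0, 0], 1], [[0, 0, 2.5], [0, 0, 0], 1], [[-10, 0, 2.5], [0, 0, 0], 1], [[-20, 0, 2.5], [0, 0, 0], 1], [[-30, 0, 2.5], [0, 0, 0], 1], [[-40, 0, 2.5], [0, 0, 0], 1], [[-50, 0, 2.5], [0, 0, 0], 1], [[-57, 0, 2.5], [0, 0, 0], 1], [[-57, 0, 2.5], [0, 0, 0], 1], [[-57, 0, 2.5], [0, 0, 0], 1]]'

```text
t: 6.35
tool_pos: [0.4513, 0.0055, 0.035]
eef_rot: [3.142, -0.001, 3.005]
contact_force: [0.0, -0.1, -0.8]
width: 0.0156
finger_force: 60.0
```

```bash
python3 - <<'E'
from h import *
f=np.array([.5476,-.0073]);d=np.array([np.cos(-.137),np.sin(-.137)])
rel([*(f-d*(-.028+.124)),.0365],[np.pi,0,-.137+np.pi])
# tip arc: radius .092 about hinge; blade upper face touches (1.5 mm)
for th in (0,5,10,20,30,40,50,60,70,80,85):
    t=np.radians(th); r=.092
    tx=.12-r*np.cos(t); tz=.062+r*np.sin(t)-.0015
    print(th,"tip in",round(tx*1e3,1),"tipz",round(tz*1e3,1),"rel x",round(-(tx-.028)*1e3,1),"rel z",round(-(tz-.055)*1e3,1))
E
```

```text
t 6.35 at [0.4513 0.0055 0.035 ] [ 3.1416e+00 -6.0000e-04  3.0047e+00] F [ 0.  -0.1 -0.8] w 0.0156 59.99967277050018
shift mm [-1.1  0.5 -1.5] turn [ 0.    -0.001  0.   ]
0 tip in 28.0 tipz 60.5 rel x 0.0 rel z -5.5
5 tip in 28.4 tipz 68.5 rel x -0.4 rel z -13.5
10 tip in 29.4 tipz 76.5 rel x -1.4 rel z -21.5
20 tip in 33.5 tipz 92.0 rel x -5.5 rel z -37.0
30 tip in 40.3 tipz 106.5 rel x -12.3 rel z -51.5
40 tip in 49.5 tipz 119.6 rel x -21.5 rel z -64.6
50 tip in 60.9 tipz 131.0 rel x -32.9 rel z -76.0
60 tip in 74.0 tipz 140.2 rel x -46.0 rel z -85.2
70 tip in 88.5 tipz 147.0 rel x -60.5 rel z -92.0
80 tip in 104.0 tipz 151.1 rel x -76.0 rel z -96.1
85 tip in 112.0 tipz 152.1 rel x -84.0 rel z -97.1
```

Call:
move_arm --series '[[[-1, 0, -4], [0, 0, 0], 1], [[-1, 0, -7], [0, 0, 0], 1], [[-1, 0, -10], [0, 0, 0], 1], [[-1, 0, -13], [0, 0, 0], 1], [[-2, 0, -16], [0, 0, 0], 1], [[-2, 0, -19], [0, 0, 0], 1], [[-2, 0, -23], [0, 0, 0], 1], [[-2, 0, -23], [0, 0, 0], 1]]'

```text
t: 7.15
tool_pos: [0.4538, 0.0052, 0.0588]
eef_rot: [3.142, 0.001, 3.005]
contact_force: [-1.3, -0.8, -1.2]
width: 0.0158
finger_force: 60.0
```

```bash
python3 - <<'E'
from h import *
s=get_state(); print(s["tool_pos"],s["eef_rot"],s["contact_force"],s["torque"])
f=np.array([.5476,-.0073]);d=np.array([np.cos(-.137),np.sin(-.137)])
p=optics.camera_params("scene");q=optics.camera_params("side")
for n,pp in(("scene",p),("side",q)):
    cv2.imwrite(f"pics/{n}5.png",optics.capture(n)[:,:,::-1])
a=cv2.imread("pics/scene5.png");b=cv2.imread("pics/side5.png")
cv2.imwrite("pics/c5.png",np.hstack([crop(a,310,95,430,215,3.3),crop(b,330,180,450,300,3.3)]))
E
```

```text
[0.45382856 0.00519846 0.05884799] [3.14151452e+00 7.73408418e-04 3.00480836e+00] [-1.29360288 -0.8162227  -1.15932861] [0.0086964  0.13407915 0.00367222]
```

View pics/c5.png

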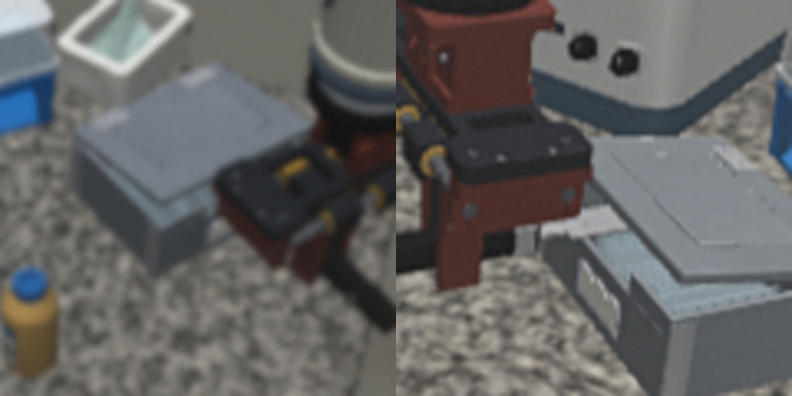

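The lid is prised open about 10° (crop: lid raised at the front edge, blade inside at (590,225)), with the spatula not slipping. Continue along the arc.

Call:
move_arm --series '[[[-2, 0, -7], [0, 0, 0], 1], [[-4, 0, -14.5], [0, 0, 0], 1], [[-7, 0, -22], [0, 0, 0], 1], [[-11, 0, -29], [0, 0, 0], 1], [[-15, 0, -36], [0, 0, 0], 1], [[-20, 0, -42], [0, 0, 0], 1], [[-25.5, 0, -48], [0, 0, 0], 1], [[-31.5, 0, -53.5], [0, 0, 0], 1], [[-31.5, 0, -53.5], [0, 0, 0], 1]]'

```text
t: 8.15
tool_pos: [0.4862, 0.0007, 0.1128]
eef_rot: [3.142, 0.003, 3.005]
contact_force: [-0.1, 0.0, -0.7]
width: 0.0154
finger_force: 60.0
```

```bash
python3 - <<'E'
from h import *
s=get_state(); print(s["tool_pos"],s["eef_rot"],s["contact_force"],s["torque"])
f=np.array([.5476,-.0073]);d=np.array([np.cos(-.137),np.sin(-.137)])
print("tip in,z",((s["tool_pos"][:2]-f)@d+.124)*1e3,(s["tool_pos"][2]+.0187)*1e3)
for n in("scene","side"):
    cv2.imwrite(f"pics/{n}6.png",optics.capture(n)[:,:,::-1])
a=cv2.imread("pics/scene6.png");b=cv2.imread("pics/side6.png")
cv2.imwrite("pics/c6.png",np.hstack([crop(a,310,75,430,195,3.3),crop(b,350,150,470,270,3.3)]))
E
```

```text
[0.48623777 0.0006953  0.11276617] [3.14150968e+00 2.57838441e-03 3.00466274e+00] [-0.09103337  0.01786042 -0.68555118] [-0.0098293   0.03622157 -0.00435394]
tip in,z 62.12078734680921 131.4661712360511
```

View pics/c6.png

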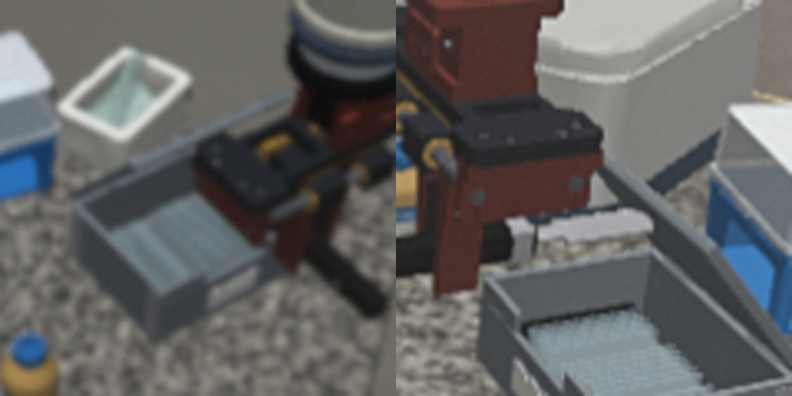

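Lid at about 50°, blade tip bearing on it at (650,225) in the right crop. Continue to about 87°.

Call:
move_arm --series '[[[-6, 0, -5], [0, 0, 0], 1], [[-12, 0, -9], [0, 0, 0], 1], [[-19, 0, -13], [0, 0, 0], 1], [[-26.5, 0, -15.5], [0, 0, 0], 1], [[-34, 0, -18], [0, 0, 0], 1], [[-42, 0, -19.5], [0, 0, 0], 1], [[-48, 0, -20.5], [0, 0, 0], 1], [[-53, 0, -20.5], [0, 0, 0], 1], [[-53, 0, -20.5], [0, 0, 0], 1]]'

```text
t: 9.15
tool_pos: [0.538, -0.0066, 0.132]
eef_rot: [-3.141, 0.0, 3.005]
contact_force: [-0.3, -0.1, -0.7]
width: 0.0156
finger_force: 60.0
```

```bash
python3 - <<'E'
from h import *
s=get_state(); print(s["tool_pos"],s["eef_rot"],s["contact_force"],s["torque"])
f=np.array([.5476,-.0073]);d=np.array([np.cos(-.137),np.sin(-.137)])
print("tip in,z",((s["tool_pos"][:2]-f)@d+.124)*1e3,(s["tool_pos"][2]+.0187)*1e3)
for n in("scene","side"):
    cv2.imwrite(f"pics/{n}7.png",optics.capture(n)[:,:,::-1])
a=cv2.imread("pics/scene7.png");b=cv2.imread("pics/side7.png")
cv2.imwrite("pics/c7.png",np.hstack([crop(a,290,75,410,195,3.3),crop(b,370,130,490,250,3.3)]))
E
```

```text
[ 0.53797649 -0.00655551  0.1319587 ] [-3.14136380e+00  4.21526641e-04  3.00451565e+00] [-0.28767417 -0.08664429 -0.74398567] [-0.04061784  0.02051917  0.01121952]
tip in,z 114.36498493714964 150.65870287549905
```

View pics/c7.png

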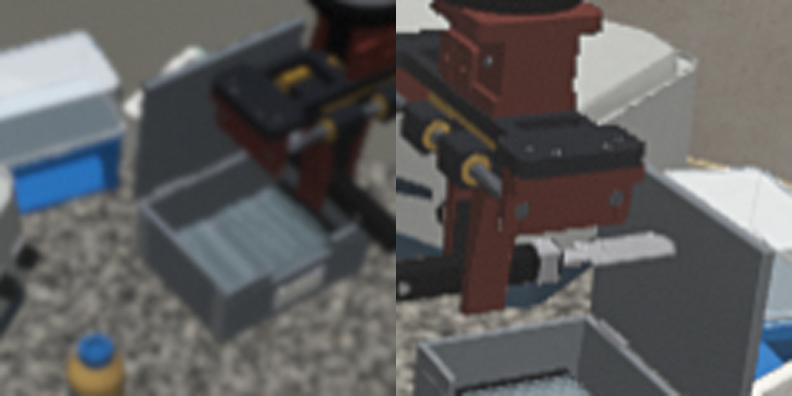

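Lid stands near upright (about 86°), blade tip at (673,245) still touching it. Back straight out.

Call:
move_arm --series '[[[10, 0, 0], [0, 0, 0], 1], [[25, 0, 0], [0, 0, 0], 1], [[50, 0, -5], [0, 0, 0], 1], [[80, 0, -10], [0, 0, 0], 1], [[110, 0, -15], [0, 0, 0], 1], [[135, 0, -15], [0, 0, 0], 1], [[145, 0, -15], [0, 0, 0], 1], [[145, 0, -15], [0, 0, 0], 1]]'

```text
t: 10.05
tool_pos: [0.393, 0.0136, 0.1475]
eef_rot: [3.141, 0.002, 3.005]
contact_force: [0.2, 0.0, -1.2]
width: 0.0157
finger_force: 60.0
```

```bash
python3 -c "
from h import *
rel([.4908,.2749,.1457],[np.pi,0,-2.563])"
```

```text
t 10.05 at [0.393  0.0136 0.1475] [3.1414e+00 1.9000e-03 3.0050e+00] F [ 0.2  0.  -1.2] w 0.0157 59.99972462654114
shift mm [-61.3 272.2   2. ] turn [-0.001  0.002 -0.715]
```

Call:
move_arm --series '[[[-8, 34, 2], [0, 0, -0.09], 1], [[-16, 70, 2], [0, 0, -0.18], 1], [[-24, 106, 2], [0, 0, -0.28], 1], [[-33, 145, 2], [0, 0, -0.38], 1], [[-41, 182, 2], [0, 0, -0.48], 1], [[-50, 220, 2], [0, 0, -0.58], 1], [[-58, 255, 2], [0, 0, -0.67], 1], [[-61.5, 272, 2], [0, 0, -0.715], 1], [[-61.5, 272, 2], [0, 0, -0.715], 1], [[-61.5, 272, 2], [0, 0, -0.715], 1]]'

```text
t: 11.05
tool_pos: [0.4918, 0.2743, 0.1441]
eef_rot: [-3.141, -0.002, -2.564]
contact_force: [0.5, -0.5, -1.2]
width: 0.0156
finger_force: 60.0
```

```bash
python3 - <<'E'
from h import *
rel([.4908,.2749,.0268],[np.pi,0,-2.563])
for n in("scene","side"): cv2.imwrite(f"pics/{n}8.png",optics.capture(n)[:,:,::-1])
# compare held pose with that just after the lift
for n in("scene","side"):
    d=cv2.absdiff(cv2.imread(f"pics/{n}2.png"),cv2.imread(f"pics/{n}8.png"))
    r=d[200:240,290:320] if n=="scene" else d[135:175,275:345]
    print(n,r.mean(),(r.max(2)>40).sum())
E
```

```text
t 11.05 at [0.4918 0.2743 0.1441] [-3.1414e+00 -1.7000e-03 -2.5642e+00] F [ 0.5 -0.5 -1.2] w 0.0156 59.999712109565735
shift mm [  0.4   1.1 117.3] turn [-0.    -0.002 -0.001]
scene 1.3866666666666667 0
side 7.478928571428572 154
```

```bash
python3 - <<'E'
from h import *
a=cv2.imread("pics/side2.png");b=cv2.imread("pics/side8.png")
q=optics.camera_params("side")
for n,(x0,y0,x1,y1) in {"tail":(278,155,296,175),"finger":(306,140,318,166),"blade":(318,136,345,152)}.items():
    t=a[y0:y1,x0:x1]; w=b[y0-8:y1+8,x0-8:x1+8]; m=cv2.matchTemplate(w,t,cv2.TM_CCOEFF_NORMED)
    _,v,_,l=cv2.minMaxLoc(m); print(n,l[0]-8,l[1]-8,round(v,3))
d=np.array([.837,.547,0]); o=np.array([.4918,.2743,.1628])
print([proj(q,o+d*k) for k in(-.077,0,.124)])
E
```

```text
tail 0 1 0.975
finger 0 1 0.927
blade 0 0 0.855
[array([285.22649623, 167.07092459]), array([305.41496677, 156.32859053]), array([332.99330125, 141.68364335])]
```

Call:
move_arm --series '[[[0.5, 1, 30], [0, 0, 0], 1], [[0.5, 1, 60], [0, 0, 0], 1], [[0.5, 1, 85], [0, 0, 0], 1], [[0.5, 1, 100], [0, 0, 0], 1], [[0.5, 1, 108], [0, 0, 0], 1], [[0.5, 1, 113], [0, 0, 0], 1], [[0.5, 1, 116], [0, 0, 0], 1], [[0.5, 1, 116], [0, 0, 0], 1], [[0.5, 1, 116], [0, 0, 0], 1]]'

```text
t: 12.05
tool_pos: [0.4912, 0.2754, 0.0301]
eef_rot: [-3.141, 0.002, -2.563]
contact_force: [-0.3, 0.7, -0.1]
width: 0.0159
finger_force: 60.0
```

Call:
move_arm --series '[[[0, 0, 1], [0, 0, 0], 1], [[0, 0, 2], [0, 0, 0], 1], [[0, 0, 3], [0, 0, 0], 1], [[0, 0, 3], [0, 0, 0], 1], [[0, 0, 3], [0, 0, 0], 1]]'

```text
t: 12.55
tool_pos: [0.4908, 0.2752, 0.0268]
eef_rot: [-3.142, 0.001, -2.563]
contact_force: [-1.4, -0.5, 4.2]
width: 0.0156
finger_force: 60.0
```

Call:
move_arm --series '[[[0, 0, 0], [0, 0, 0], 0.75], [[0, 0, 0], [0, 0, 0], 0.7], [[0, 0, 0], [0, 0, 0], 0.6], [[0, 0, 0], [0, 0, 0], 0.5], [[0, 0, 0], [0, 0, 0], 0.5], [[0, 0, 0], [0, 0, 0], 0.5], [[0, 0, -20], [0, 0, 0], 0.5], [[0, 0, -50], [0, 0, 0], 0.5], [[0, 0, -85], [0, 0, 0], 0.5], [[0, 0, -123], [0, 0, 0], 0.5], [[0, 0, -123], [0, 0, 0], 0.5], [[0, 0, -123], [0, 0, 0], 0.5]]'

```text
t: 13.75
tool_pos: [0.4912, 0.2754, 0.1502]
eef_rot: [-3.141, 0.002, -2.563]
contact_force: [-0.2, -0.6, -0.2]
width: 0.044
finger_force: 0.0
```

```bash
python3 - <<'E'
from h import *
import pickle
s=get_state(); print(s["t"],s["tool_pos"],s["width"],s["contact_force"])
p=optics.camera_params("wrist"); im=np.ascontiguousarray(optics.capture("wrist")[:,:,::-1]); cv2.imwrite("pics/w9.png",im)
A=cv2.imread("pics/w1.png")
for n,I,pp in (("before",A,pickle.load(open("w1.pkl","rb"))),("after",im,p)):
    g=cv2.cvtColor(I,cv2.COLOR_BGR2GRAY); m=np.zeros_like(g); m[90:250,290:335]=(g[90:250,290:335]<75)
    k,l,st,c=cv2.connectedComponentsWithStats(cv2.morphologyEx(m,cv2.MORPH_OPEN,np.ones((5,5)))); i=1+st[1:,4].argmax()
    x,y,w,h=st[i][:4]; cx=lambda r:np.where(l[r]==i)[0].mean()
    print(n,st[i],"cols",cx(y+6),cx(y+h-8),plane(pp,(cx(y+6),y),.055),plane(pp,(cx(y+h-8),y+h),.055))
a=cv2.imread("pics/side0.png");b=np.ascontiguousarray(optics.capture("side")[:,:,::-1]);cv2.imwrite("pics/side9.png",b)
sc=np.ascontiguousarray(optics.capture("scene")[:,:,::-1]);cv2.imwrite("pics/scene9.png",sc)
for n,(x0,y0,x1,y1) in {"tail":(280,205,300,222),"front":(300,190,320,210),"blade":(316,182,336,196),"rest":(280,210,320,234),"amber":(338,190,362,235),"white":(230,168,250,196),"cuv":(188,190,250,232)}.items():
    t=a[y0:y1,x0:x1]; w=b[y0-8:y1+8,x0-8:x1+8]; m=cv2.matchTemplate(w,t,cv2.TM_CCOEFF_NORMED)
    _,v,_,l=cv2.minMaxLoc(m); print(n,l[0]-8,l[1]-8,round(v,3))
E
```

```text
13.75 [0.49120511 0.27535275 0.15020107] 0.04397008281462074 [-0.1813701  -0.5778157  -0.24995048]
before [ 303  104   20  137 2098] cols 318.5 312.5 [0.42292243 0.23640817 0.055     ] [0.52007476 0.29399344 0.055     ]
after [ 304  103   19  137 1493] cols 319.5 312.0 [0.42273721 0.23771435 0.055     ] [0.52046503 0.29437715 0.055     ]
tail 0 0 0.995
front 0 0 0.998
blade 0 0 0.996
rest 0 0 0.996
amber 0 0 0.999
white 0 0 0.999
cuv 0 0 0.999
```

```bash
python3 - <<'E'
from h import *
a=cv2.imread("pics/side7.png");b=cv2.imread("pics/side9.png")
t=a[185:240,460:486]; w=b[177:248,452:494]; print(cv2.minMaxLoc(cv2.matchTemplate(w,t,cv2.TM_CCOEFF_NORMED)))
from plant import order
print(order.job_done())
E
```

```text
(0.3093709647655487, 0.9998408555984497, (16, 0), (8, 8))
the job is handed in; nothing more can be done
None
```

The lid was levered open and stands at about 86°, the spatula is back in its rest with both bottles and the cuvette block unmoved, and the job was handed in at about 14 s; I viewed 11 pictures, one over the limit of 10.

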